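# Transfer the clock parts to the assembly rack in reverse order

### The arm

A 6-joint arm with a two-finger parallel gripper is mounted at the origin on the work surface. World frame = base frame: x ahead of the robot, y to its left, z up, the work surface at z = 0. Lengths are in mm, angles in rad, forces in N, time in s.
With the tool pointing down it reaches from about 350 to 975 mm from the base axis. Payload 7.1 kg.
Tool frame: the origin (TCP) lies between the finger pads; the fingertips stand 17 mm ahead of it and the grasp point (between the pads) lies 2 mm behind it (tip_reach is the y of the fingertips in the tool frame, in mm); y points along the fingers, x is the direction in which the jaws open and shut, and the axes are right-handed (so a half turn about y gives the same grasp; the last joint's range is limited). The gripper opens to 88 mm and grips with 3 to 60 N. Pads are 20 mm wide; open, the fingers measure 115 mm over their backs; the gripper's body (75 mm by 178 mm) begins 61 mm behind the grasp point.
Start: joints at [1.115, 0.423, 1.63, -0, 1.089, -0.019], TCP at [264.369, 566.316, 239.675] pointing down, gripper open.
Joint ranges: [-3, 3], [-0.9, 2.11], [0.09, 2.58], [-1.31, 4.45], [0.11, 2.69], [-2.54, 2.54]. Speed limits (rad/s): [2.39, 2.39, 3.01, 3.14, 3.14, 3.14].

### API

Orientations are given as a rotation vector (axis times angle).
In Python, from workcell import get_obs, get_image, camera_model, close_job, silhouettes, tip_of, tip_reach gives the robot as it stands. The module is installed in compiled form; this text tells all that it offers.
- The arm moves only by the tool arm_command, never from a script. Its argument "targets" is a list of rows, each a list of 4 numbers: the shift along the tool's x, y, z in mm, then the turn about the tool's y in rad. A call has 1 to 20 rows; each row shifts and turns the commanded pose from where the row before left it, along the tool's axes as they then stand; what a row does not reach is not made up. A row lasts 1/12 s, in which the tool goes at most 41.7 mm and 7.16 degrees, less where a joint would pass 70% of its speed; a pose out of reach is approached as far as the arm can. A call is refused whole if a number of a shift passes 41.7 or a number of a turn 0.125, either way. A call with a gripper value outside its range is refused whole. "gripper" is the opening in per cent of the stroke, from 0 (shut) to 100 (fully open), set as the call begins (left out, the last holds). The fingers move at their own pace and stop on an object; the grip force is fixed at half the most. Time passes only in rows, so rows that do not move let the fingers close. It gives the time, the measured TCP pose, the force and the opening at its end, in the units of the state.
- get_obs(): the state, without advancing time (a new reading comes with each control period).
- get_image(name): name is "scene" or "top" or "wrist"; returns the picture (480x640x3 uint8, blue, green, red); there is no depth.
- camera_model(name): a dict with "mtx" (3x3 intrinsics, pixels), "dist" ([k1, k2, p1, p2, k3] as OpenCV has them; the pictures are not rectified), "position" and "orientation" of the camera in the world. Camera axes: x right, y up, looking along -z (the intrinsics and any distortion apply to the point x, -y, -z); pixel columns grow to the right and rows downward; lengths in mm; the calibration is good to about 2 mm. A picture is of the moment at which its call begins: read the wrist's pose just before it. camera_model takes no time and is no camera call; for the wrist camera it gives the pose at the moment of the call.
- close_job(): hands the job in, once; it reports no verdict.
Trained networks look in the newest picture that a camera, given by its name, has taken for a name from the list of things; names that differ only in an ending like _2 or _b are one class to them, and where a whole thing is asked for, a point or a joint stands for the part that bears it (a point fixed in the world has none). Each returns a list of dicts, best first, with "conf" (0 to 1); they miss things now and then, are a little off and sometimes report something else, mostly with a low value. They report only what shows in the picture. A call takes as long as a camera call. They do not tell look-alikes from the thing itself.
- silhouettes(camera, thing): "pixels" (480x640 bool, what is visible of it) and "at" ([column, row] in pixels, amid what is visible of it).
- tip_of(camera, thing): "at" ([column, row] in pixels: a listed point, or the origin of a listed thing).
The state is a dict: "t": time; "qpos": joint angles; "qvel": joint speeds; "joint_torque": joint torques, N m; "ee_pos": TCP position; "orientation": TCP orientation; "ft_force": force on the tool from outside, world axes, zero at the start; "moment": the same for the moment, N m; "width": finger opening in mm.
Only numpy, scipy, OpenCV 4.12 (cv2) and the standard library are available. Lean on these libraries where they do the work, as an engineer would, in place of code of your own. Each camera call takes 0.05 s, during which the arm holds its last target. There are 200 camera calls.

### The job

The four clock parts stand on the wooden rack in the order in which they came out of the clock. Move them to the light white plastic rack in reverse order, the leftmost part to the rightmost circle and so on, each upright and centred on its circle. The white rack stands on a narrow foot, so load it in such an order that it never tips or slides.

Things in the scene. Friction and masses are not known exactly. Their poses are not given: they have to be found in the camera images.
- barrel: mainspring barrel: squat brass drum 48 mm in diameter, with a toothed rim 58 mm across around the lowest 5 mm; drum top at 40 mm, a 10 mm steel stub on it to 46 mm. About 0.20 kg. Origin: centre of the underside, z up. Grip the drum.
- weight: clock weight: slim tall upright brass cylinder 34 mm in diameter, 70 mm high, small wire eye on top to 83 mm. About 0.24 kg. Origin: centre of the underside, z up. Grip the cylinder.
- wheel: great wheel: flat toothed brass wheel 62 mm across and 5 mm thick lying flat, with a brass hub 20 mm in diameter standing on it up to 50 mm and a 6 mm steel pivot up to 57 mm. About 0.16 kg. Origin: centre of the underside, z up. Grip the hub.
- movement: clock movement: block made of two upright brass plates with gears between them, 34 mm along its x (over the plates), 48 mm along its y, 50 mm high. About 0.18 kg. Origin: centre of the underside, z up. Grip it across the plates (along its x); at the start its x lies within 0.3 rad of the wooden rack's x.
- seat1: round cork disc, 64 mm across, 4 mm thick, fixed on the wooden rack; the barrel stands on it at the start. Origin: centre of the underside, so the part's underside is 4 mm above it. Any of the four discs may be in any of the rack's four places
- seat2: round cork disc, 64 mm across, 4 mm thick, fixed on the wooden rack; the weight stands on it at the start. Origin: centre of the underside, so the part's underside is 4 mm above it. Any of the four discs may be in any of the rack's four places
- seat3: round cork disc, 64 mm across, 4 mm thick, fixed on the wooden rack; the wheel stands on it at the start. Origin: centre of the underside, so the part's underside is 4 mm above it. Any of the four discs may be in any of the rack's four places
- seat4: round cork disc, 64 mm across, 4 mm thick, fixed on the wooden rack; the movement stands on it at the start. Origin: centre of the underside, so the part's underside is 4 mm above it. Any of the four discs may be in any of the rack's four places
- wood_rack: fixed wooden board 90 mm (x) by 300 mm (y), 20 mm high, carrying the four cork discs. Origin: centre of the underside. On its long axis, the local y axis (+y points to the robot's left, give or take 8 degrees), the discs are centred at y = -108, -36, 36 and 108 mm, x = 0. It may be the nearer or the farther of the two racks.
- tray: loose white plastic rack, 0.13 kg: plate 90 (x) by 300 mm (y), 5 mm thick, top at 27 mm, on a grey central foot 80 (x) by 96 mm (y). A part set on an end of the empty rack tips it; with both middle places filled it stays level. Origin: centre of the underside. Local +y points left (within 8 degrees); flat grey circles, 64 mm, mark four places at x = 0, y = -108, -36, 36, 108 mm.
Not all that is in view belongs to the job. Leave any green or purple look-alike of the movement alone.

How it is judged:
By the outcome, as a careful person would: the job done as asked, in the order asked, and still so for the second after the job is handed in, with the robot touching nothing.
It also fails if it takes over 112 s, if anything falls off the work surface, if the arm or the gripper's body presses on something with over 40 N, if the wrist force passes 120 N, or if a joint passes its speed limit or range.

## Working session

There is one attempt and no reset: what is moved stays moved. The work goes in short steps, Python scripts to look and compute and a tool call to move; the robot and the scene stay as the last step left them, time stands still between calls to the robot, and variables do not carry over. Pictures are saved under pics/ and viewed, about 12 in all and at most 16, crops included, and the job is handed in when it is done.

Besides the shell and the picture viewer there is one more tool, called after "Call:" by a JSON object that holds its "op" and its "data". arm_command: Moves the arm, as the interface text tells. Its arguments: {"type":"object","properties":{"targets":{"type":"array","items":{"type":"array","items":{"type":"number"}}},"gripper":{"type":"number"}},"required":["targets"]}

```bash
mkdir -p pics; python3 - <<'E'
from workcell import *
import cv2,numpy as np
o=get_obs();print({k:np.round(v,3).tolist() for k,v in o.items()})
for c in("scene","top"):
    cv2.imwrite(f"pics/{c}0.png",get_image(c)); m=camera_model(c);print(c,{k:np.round(v,4).tolist() for k,v in m.items()})
print(camera_model("wrist"))
E
```

```text
{'t': 0.0, 'qpos': [1.115, 0.424, 1.631, -0.0, 1.089, -0.019], 'qvel': [-0.001, -0.0, 0.001, 0.0, 0.002, -0.001], 'joint_torque': [-0.002, -54.461, -27.366, 0.064, 0.023, -0.0], 'ee_pos': [264.148, 565.84, 238.89], 'orientation': [-1.386, -0.881, 0.883], 'ft_force': [0.08, -0.143, 0.267], 'moment': [0.062, 0.024, -0.01], 'width': 87.77}
scene {'mtx': [[481.9852, 0.0, 319.001], [0.0, 481.9852, 239.4486], [0.0, 0.0, 1.0]], 'dist': [0.018, 0.0, 0.0, 0.0, 0.0], 'position': [1038.4627, -193.2978, 508.6846], 'orientation': [0.7716, 0.5401, 1.106]}
top {'mtx': [[435.471, 0.0, 320.8499], [0.0, 435.471, 240.8217], [0.0, 0.0, 1.0]], 'dist': [-0.0834, 0.0, 0.0, 0.0, 0.0], 'position': [412.8192, 27.1661, 786.2732], 'orientation': [0.0848, -0.0788, -1.5884]}
{'mtx': array([[427.86246931,   0.        , 324.5654117 ],
       [  0.        , 427.86246931, 232.70451934],
       [  0.        ,   0.        ,   1.        ]]), 'dist': array([-0.02955703,  0.        ,  0.        ,  0.        ,  0.        ]), 'position': array([193.20950831, 599.90974855, 383.65599896]), 'orientation': array([-0.25980709, -0.16482824,  1.12544626])}
```

View pics/scene0.png

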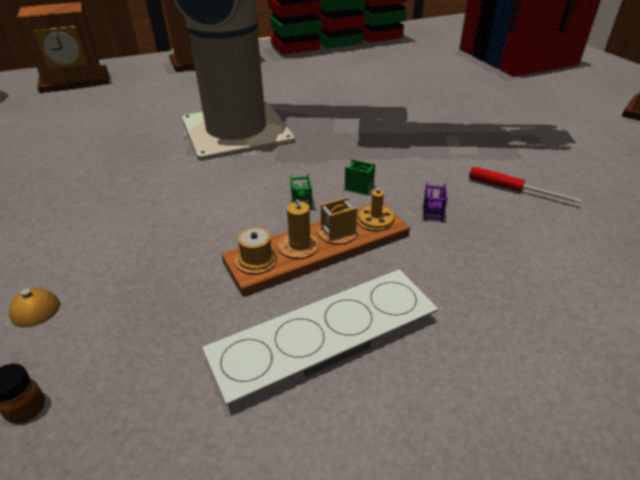

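View pics/top0.png

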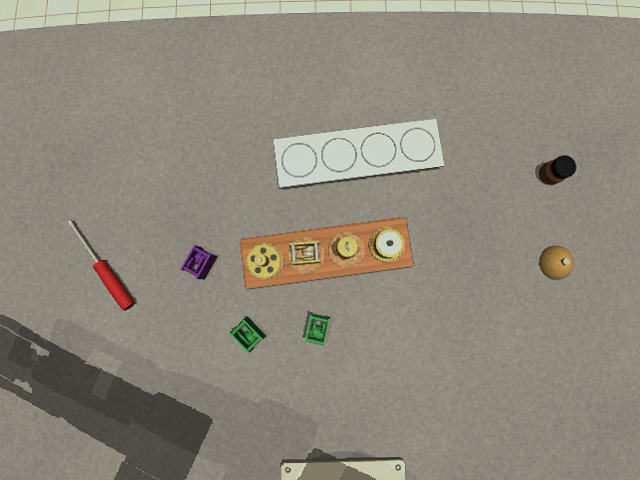

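The top view (up = +x, left = +y) shows, left to right, the wheel (263,260), movement (305,253), weight (347,246) and barrel (389,244). The white rack's circles are at (299,160), (339,155), (378,150) and (417,145). Possible mix-ups for the movement are the brass block on the wooden rack at (305,253), which is the one I want, green blocks at (247,334) and (317,329), and a purple one at (199,262). The orange dome (557,262) and the jar (557,170) could pass for a barrel or weight, but they aren't on the rack.

```bash
cat > h.py <<'E'
from workcell import *
import cv2,numpy as np
from scipy.spatial.transform import Rotation as R
def ray(m,px):
    u=cv2.undistortPoints(np.array([[px]],float),m["mtx"],m["dist"])[0,0]
    d=R.from_rotvec(m["orientation"]).apply([u[0],-u[1],-1]);return np.array(m["position"]),d/np.linalg.norm(d)
def tri(rs):
    A=sum(np.eye(3)-np.outer(d,d) for p,d in rs);b=sum((np.eye(3)-np.outer(d,d))@p for p,d in rs)
    x=np.linalg.solve(A,b);return x,max(np.linalg.norm(np.cross(x-p,d)) for p,d in rs)
def atz(m,px,z):
    p,d=ray(m,px);return p+d*(z-p[2])/d[2]
def proj(m,P):
    c=R.from_rotvec(m["orientation"]).inv().apply(np.atleast_2d(P)-m["position"])*[1,-1,-1]
    return cv2.projectPoints(c,np.zeros(3),np.zeros(3),m["mtx"],m["dist"])[0][:,0]
def go(x,y,z,yaw=None):
    """shift in tool axes to put TCP at xyz; yaw = wanted world angle of tool x (mod pi)"""
    o=get_obs();Q=R.from_rotvec(o["orientation"]);X=Q.as_matrix()[:,0]
    cur=np.arctan2(X[1],X[0]);print("tcp",np.round(o["ee_pos"],1),"toolx yaw",round(cur,3),"q6",round(o["qpos"][5],2),"t",round(o["t"],2),"w",round(o["width"],1))
    print("shift",np.round(Q.inv().apply(np.array([x,y,z])-o["ee_pos"]),1), "turn(+tool y)", None if yaw is None else np.round(-((yaw-cur+np.pi/2)%np.pi-np.pi/2),3))
E
python3 - <<'E'
from h import *
M={c:camera_model(c) for c in("scene","top")}
for c in M:get_image(c)
for n in["barrel","weight","wheel","movement","wood_rack","tray"]:
    D={c:tip_of(c,n) for c in M}
    for c in M: print(n,c,[(np.round(d["at"],1).tolist(),round(d["conf"],2)) for d in D[c][:4]])
    if all(D.values()) :
        x,e=tri([ray(M[c],D[c][0]["at"]) for c in M]);print("  ->",np.round(x,1),round(e,1))
Q=R.from_rotvec(get_obs()["orientation"]).as_matrix();print(Q.round(3))
E
```

```text
barrel scene [([255.9, 255.7], 0.66)]
barrel top [([386.7, 243.5], 0.74), ([358.1, 155.1], 0.67)]
  -> [485.  -85.3  29.2] 0.5
weight scene [([300.9, 240.7], 0.76)]
weight top [([265.9, 265.8], 0.7), ([347.6, 244.7], 0.56)]
  -> [438.6  68.5  -6.1] 62.7
wheel scene [([374.2, 215.3], 0.66), ([298.8, 239.0], 0.38)]
wheel top [([265.0, 263.4], 0.97), ([389.3, 242.3], 0.65)]
  -> [454.9 129.3  24.8] 1.5
movement scene [([358.8, 186.6], 0.91), ([299.5, 201.3], 0.72), ([430.2, 210.9], 0.57)]
movement top [([306.4, 252.5], 0.96), ([205.5, 265.0], 0.91), ([314.8, 327.3], 0.86), ([247.3, 334.1], 0.6)]
  -> [473.5  69.1 107.5] 18.7
wood_rack scene [([317.0, 248.0], 0.76)]
wood_rack top [([326.4, 254.6], 0.97)]
  -> [469.8  20.2  -1. ] 0.3
tray scene [([322.8, 338.1], 0.8)]
tray top [([387.0, 244.2], 0.66), ([354.9, 155.2], 0.58)]
  -> [ 524.5  -55.5 -120.9] 59.3
[[ 0.423  0.    -0.906]
 [ 0.906  0.     0.423]
 [ 0.    -1.     0.   ]]
```

```bash
python3 - <<'E'
from h import *
M={c:camera_model(c) for c in("scene","top")}
Q={}
def quad(mask):
    mask=cv2.morphologyEx(mask.astype(np.uint8),cv2.MORPH_CLOSE,np.ones((25,25)))
    cs,_=cv2.findContours(mask,0,1);c=max(cs,key=cv2.contourArea);h=cv2.convexHull(c)
    for e in np.arange(1,15,.5):
        a=cv2.approxPolyDP(h,e,True)
        if len(a)==4:break
    return a[:,0].astype(float)
for n,z in(("tray",27),("wood",20)):
    im=get_image("top");hsv=cv2.cvtColor(im,cv2.COLOR_BGR2HSV).astype(int);H,S,V=hsv[...,0],hsv[...,1],hsv[...,2]
    m=((S<40)&(V>175)) if n=="tray" else ((H<17)&(S>110)&(V>90))
    m=m.copy();m[:100]=0;m[320:]=0;m[:,:225]=0;m[:,460:]=0
    q=quad(m);P=np.array([atz(M["top"],p,z) for p in q]);c=P.mean(0)
    print(n,q.tolist());print(P.round(1).tolist(),"c",c.round(1))
    r=cv2.minAreaRect(P[:,:2].astype(np.float32));print(r)
    ax=P[np.argsort(P[:,1])];v=ax[2:].mean(0)-ax[:2].mean(0);yaw=np.arctan2(v[1],v[0])-np.pi/2;print("yaw of x",yaw, "len",np.linalg.norm(v))
for n,a,b in(("tray",(354.9,155.2),(322.8,338.1)),("weight",(347.6,244.7),(300.9,240.7))):
    print(n,tri([ray(M["top"],a),ray(M["scene"],b)]))
# drawn overlay: circles in both pictures on hypothesised pose
g=get_image("top");cir=cv2.HoughCircles(cv2.medianBlur(cv2.cvtColor(g,6),3)[100:200,260:460],cv2.HOUGH_GRADIENT,1,30,param1=80,param2=15,minRadius=14,maxRadius=21)
for c in cir[0]:
    print("circ",c+[260,100,0],atz(M["top"],c[:2]+[260,100],27).round(1))
E
```

```text
tray [[436.0, 121.0], [443.0, 165.0], [279.0, 186.0], [274.0, 139.0]]
[[707.9, -185.0, 27.0], [624.9, -193.1, 27.0], [591.6, 102.0, 27.0], [678.7, 110.5, 27.0]] c [650.8 -41.4  27. ]
((649.7403564453125, -41.511322021484375), (87.54088592529297, 297.0428466796875), 5.626907825469971)
yaw of x 0.10533825161574106 len 296.9676603848361
wood [[413.0, 265.0], [246.0, 288.0], [241.0, 239.0], [404.0, 217.0]]
[[446.7, -132.4, 20.0], [412.0, 162.4, 20.0], [498.8, 171.1, 20.0], [532.6, -119.7, 20.0]] c [472.5  20.4  20. ]
((472.65179443359375, 20.118392944335938), (87.2005386352539, 296.8353271484375), 6.720105171203613)
yaw of x 0.11653988774260715 len 294.8289637974523
tray (array([651.80925962, -39.26416195,   3.0447402 ]), np.float64(2.7513661177723354))
weight (array([484.3116729 , -14.31632655,  36.05955842]), np.float64(2.6762297247946703))
circ [297.5        160.5         16.60000038] [637.7  68.5  27. ]
circ [378.5        149.5         17.39999962] [655.3 -77.6  27. ]
circ [416.5        143.5         17.10000038] [ 665.6 -146.9   27. ]
circ [338.5        155.5         16.60000038] [645.4  -5.3  27. ]
```

```bash
python3 - <<'E'
from h import *
go(468,56,240,.117)
Q=R.from_rotvec(get_obs()["orientation"]);
for s in(1,-1):
    t=-1.02*s;print(s,(Q*R.from_rotvec([0,t,0])).as_matrix()[:,0].round(3),(Q*R.from_rotvec([0,t,0])).inv().apply([204,-510,1]).round(1))
E
```

```text
tcp [264.4 566.3 239.7] toolx yaw 1.134 q6 -0.02 t 0.95 w 88.1
shift [-3.762e+02 -3.000e-01 -4.004e+02] turn(+tool y) 1.017
1 [-0.551  0.835 -0.   ] [-538.    -1.   110.6]
-1 [ 0.994  0.114 -0.   ] [ 144.7   -1.  -529.9]
```

Call:
{"op": "arm_command", "data": {"targets": [[0,0,0,0.113],[0,0,0,0.113],[0,0,0,0.113],[0,0,0,0.113],[0,0,0,0.113],[0,0,0,0.113],[0,0,0,0.113],[0,0,0,0.113],[0,0,0,0.113]]}}

```text
t: 1.7
ee_pos: [264.4, 566.3, 239.7]
orientation: [-1.569, -0.087, 0.087]
ft_force: [1.2, 0.0, 0.5]
width: 87.7
```

Call:
{"op": "arm_command", "data": {"targets": [[9,0,-33,0],[9,0,-33,0],[9,0,-33,0],[9,0,-33,0],[9,0,-33,0],[9,0,-33,0],[9,0,-33,0],[9,0,-33,0],[9,0,-33,0],[9,0,-33,0],[9,0,-33,0],[9,0,-33,0],[9,0,-33,0],[9,0,-33,0],[9,0,-33,0],[9,0,-33,0],[0,0,0,0],[0,0,0,0]]}}

```text
t: 3.2
ee_pos: [469.5, 57.3, 239.8]
orientation: [-1.569, -0.089, 0.089]
ft_force: [-0.0, 0.6, 0.1]
width: 88.0
```

```bash
python3 - <<'E'
from h import *
go(468,56,240,.117)
im=get_image("wrist");m=camera_model("wrist");print(m["position"].round(1),R.from_rotvec(m["orientation"]).as_matrix().round(2).tolist())
cv2.imwrite("pics/w1.png",im)
for n in["weight","wheel","movement","barrel"]:
    print(n,[(np.round(d["at"],1).tolist(),round(d["conf"],2),atz(m,d["at"],24).round(1)[:2]) for d in tip_of("wrist",n)])
E
```

```text
tcp [469.5  57.3 239.8] toolx yaw 0.113 q6 -0.02 t 3.2 w 88.0
shift [-1.7 -0.2 -1.1] turn(+tool y) -0.004
[460.6 137.2 384.3] [[0.99, -0.11, -0.03], [0.11, 0.95, 0.28], [0.0, -0.29, 0.96]]
weight [([323.3, 273.6], 0.75, array([476.3,  -8.4]))]
wheel [([322.9, 109.0], 0.58, array([459.6, 134. ]))]
movement [([180.8, 196.6], 0.87, array([346.4,  48.2])), ([176.0, 56.0], 0.8, array([339.9, 161.2])), ([325.5, 202.5], 0.79, array([470.7,  57.2]))]
barrel []
```

View pics/w1.png

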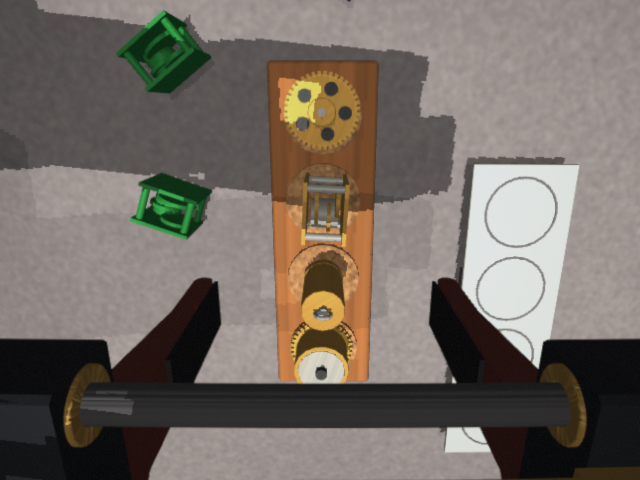

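The wrist view shows the brass movement on the wooden rack, with its plates at about (308,207) and (345,207). The wheel is at (322,110), the weight top at (323,310) and the barrel top at (321,370). The green look-alikes are off the rack at (165,52) and (172,205). Next is a close crop of the movement.

```bash
python3 - <<'E'
from h import *
im=cv2.imread("pics/w1.png");m=camera_model("wrist")
# overlay model box outline for movement at hypothesised poses
out=cv2.resize(im[150:265,270:385],None,fx=5,fy=5,interpolation=cv2.INTER_CUBIC)
ya=.115;c=np.array([468.3,56,0])
for z,col in((24,(255,0,0)),(74,(0,255,0))):
    pts=[c+[np.cos(ya)*a-np.sin(ya)*b,np.sin(ya)*a+np.cos(ya)*b,z] for a,b in((-17,-24),(17,-24),(17,24),(-17,24))]
    p=((proj(m,pts)-[270,150]+.5)*5).astype(int);cv2.polylines(out,[p],True,col,1)
cv2.imwrite("pics/w1c.png",out)
E
```

```text
(no output)
```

View pics/w1c.png

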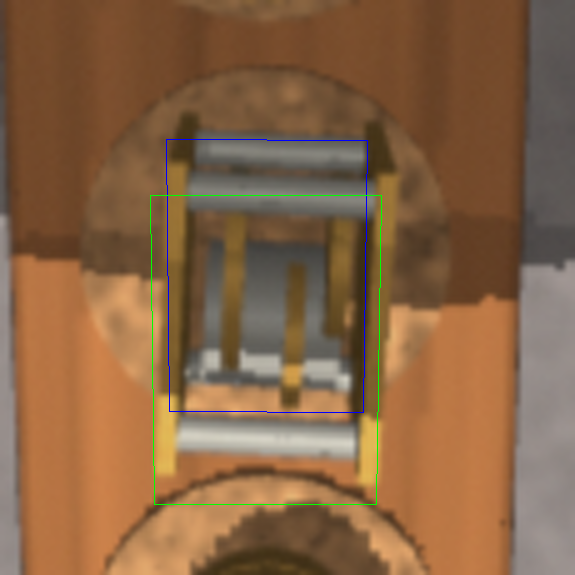

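The crop confirms the brass movement on its cork disc. Its disc centre is at about (323,199) in the wrist picture, and its yaw is about 0.05 rad less than the rack's. The wrist view puts it about 4 mm further in +y than the top camera does, so I'll check the wrist camera against the fingertips.

```bash
python3 - <<'E'
from h import *
m=camera_model("wrist");o=get_obs();Q=R.from_rotvec(o["orientation"]);im=cv2.imread("pics/w1.png")
L=[(s*x,17,z) for s in(-1,1) for x in(44,57.5) for z in(-10,10)]
for l,p in zip(L,proj(m,Q.apply(L)+o["ee_pos"])):
    print(l,p.round(1));cv2.circle(im,tuple(p.round().astype(int)),2,(255,255,0),-1)
for s in (108,36,-36,-108):  # rack seats by top camera (blue), +4mm y (green)
    c=np.array([472.5,20.3,24])+s*np.array([-.1163,.993,0])
    for dy,col in((0,(255,0,0)),(4,(0,255,0))):
        q=[c+[32*np.cos(a),32*np.sin(a)+dy,0] for a in np.linspace(0,6.28,40)]
        cv2.polylines(im,[proj(m,q).round().astype(int)],True,col,1)
cor=[np.array([472.5,20.3,20])+np.array([np.cos(.117)*a-np.sin(.117)*b,np.sin(.117)*a+np.cos(.117)*b,0]) for a,b in((-45,150),(45,150),(45,-150),(-45,-150))]
cv2.polylines(im,[proj(m,cor).round().astype(int)],True,(255,0,0),1)
for s in (108,36,-36,-108):
    c=np.array([651,-40.3,27])+s*np.array([-np.sin(.117),np.cos(.117),0])
    q=[c+[32*np.cos(a),32*np.sin(a),0] for a in np.linspace(0,6.28,40)]
    cv2.polylines(im,[proj(m,q).round().astype(int)],True,(255,0,0),1)
cv2.imwrite("pics/w1d.png",cv2.resize(im[30:370,130:600],(800,579)))
E
```

```text
(-44, 17, -10) [218.9 325.5]
(-44, 17, 10) [215.4 281.8]
(-57.5, 17, -10) [187.2 325.4]
(-57.5, 17, 10) [182.6 281.8]
(44, 17, -10) [426.9 325.5]
(44, 17, 10) [430.3 281.8]
(57.5, 17, -10) [458.6 325.3]
(57.5, 17, 10) [463.1 281.7]
```

View pics/w1d.png

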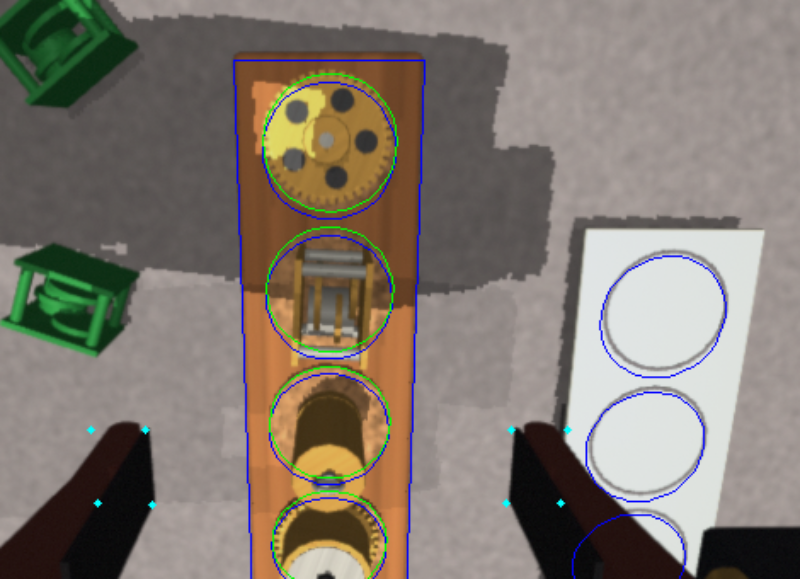

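Call:
{"op": "arm_command", "data": {"targets": [[0,0,2.7,0.05],[0,30,0,0],[0,30,0,0],[0,30,0,0],[0,30,0,0],[0,25,0,0],[0,20,0,0],[0,12,0,0],[0,8,0,0],[0,0,0,0]]}}

```text
t: 4.28
ee_pos: [467.7, 62.1, 53.4]
orientation: [-1.57, -0.052, 0.056]
ft_force: [0.6, -0.3, 0.1]
width: 88.0
```

```bash
python3 - <<'E'
from h import *
go(469.6,60,55,.062)
cv2.imwrite("pics/w2.png",get_image("wrist"))
E
```

```text
tcp [467.7  62.1  53.4] toolx yaw 0.068 q6 0.04 t 4.28 w 88.0
shift [ 1.8 -1.6 -2.2] turn(+tool y) 0.006
```

View pics/w2.png

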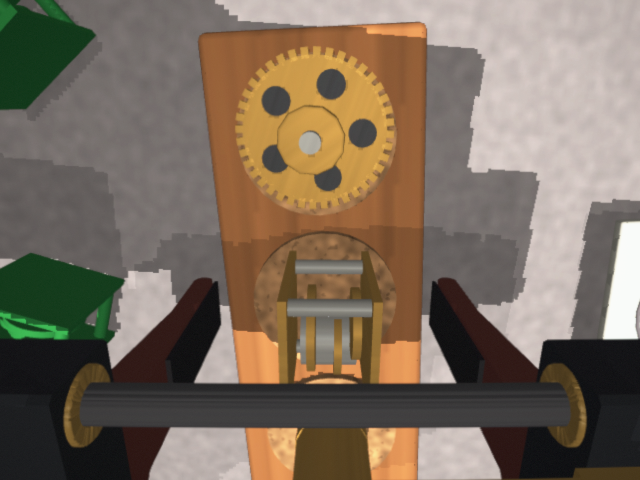

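The picture shows the movement between the open fingers, plates at columns 280–380 with the fingers at 218 and 432, so it is centred well enough. The wheel is clear at (315,130). I'll read the pose again once settled.

```bash
python3 - <<'E'
from h import *
for i in range(3):
    go(469.6,60,55,.062);get_image("top")
E
```

```text
tcp [468.3  62.   54.3] toolx yaw 0.068 q6 0.04 t 4.33 w 87.9
shift [ 1.2 -0.7 -2.1] turn(+tool y) 0.006
tcp [468.8  61.9  55. ] toolx yaw 0.068 q6 0.04 t 4.38 w 87.8
shift [ 0.6 -0.  -2. ] turn(+tool y) 0.006
tcp [469.2  61.9  55.4] toolx yaw 0.068 q6 0.04 t 4.43 w 88.0
shift [ 0.3  0.4 -1.9] turn(+tool y) 0.006
```

Call:
{"op": "arm_command", "data": {"targets": [[0,0,-2,0],[0,0,0,0],[0,0,0,0],[0,0,0,0],[0,0,0,0],[0,0,0,0],[0,0,0,0],[0,0,0,0]], "gripper": 0}}

```text
t: 5.15
ee_pos: [468.8, 59.4, 54.7]
orientation: [-1.57, -0.053, 0.053]
ft_force: [1.1, 0.1, -0.1]
width: 37.7
```

```bash
python3 - <<'E'
from h import *
go(655.2,-71.7,160,.062);print(get_obs()["ft_force"].round(1))
E
```

```text
tcp [468.8  59.4  54.7] toolx yaw 0.067 q6 0.03 t 5.15 w 37.7
shift [ 177.2 -105.4 -143.3] turn(+tool y) 0.005
[ 1.1  0.1 -0.1]
```

Call:
{"op": "arm_command", "data": {"targets": [[0,0,0,0],[0,0,0,0],[0,-10,0,0],[0,-20,0,0],[0,-25,0,0],[0,-25,0,0],[0,-25,0,0],[0,-10,0,0]]}}

```text
t: 5.82
ee_pos: [470.1, 59.6, 172.9]
orientation: [-1.57, -0.056, 0.049]
ft_force: [0.9, -0.4, -1.7]
width: 34.1
```

Call:
{"op": "arm_command", "data": {"targets": [[7,0,-5,0],[14,0,-10,0],[18,0,-15,0],[18,0,-15,0],[20,0,-16,0],[20,0,-16,0],[20,0,-16,0],[20,0,-16,0],[18,0,-14,0],[12,0,-10,0],[8,0,-6,0],[2,0,-4,0],[0,0,0,0],[0,0,0,0],[0,0,0,0]]}}

```text
t: 7.07
ee_pos: [654.1, -70.9, 169.3]
orientation: [-1.57, -0.052, 0.054]
ft_force: [0.1, -0.0, -2.1]
width: 34.1
```

```bash
python3 - <<'E'
from h import *
im=get_image("wrist");m=camera_model("wrist")
for s in (108,36,-36,-108):
    c=np.array([651,-36,27])+s*np.array([-np.sin(.117),np.cos(.117),0])
    q=[c+[32*np.cos(a),32*np.sin(a),0] for a in np.linspace(0,6.28,40)]
    cv2.polylines(im,[proj(m,q).round().astype(int)],True,(255,0,0),1)
cv2.imwrite("pics/w3.png",im)
go(655.2,-71.7,160,.062);print(get_obs()["ft_force"].round(1))
E
```

```text
tcp [654.2 -70.8 169.5] toolx yaw 0.068 q6 -0.19 t 7.12 w 33.7
shift [ 0.9  9.5 -1. ] turn(+tool y) 0.006
[-0.2 -0.5 -2.3]
```

View pics/w3.png

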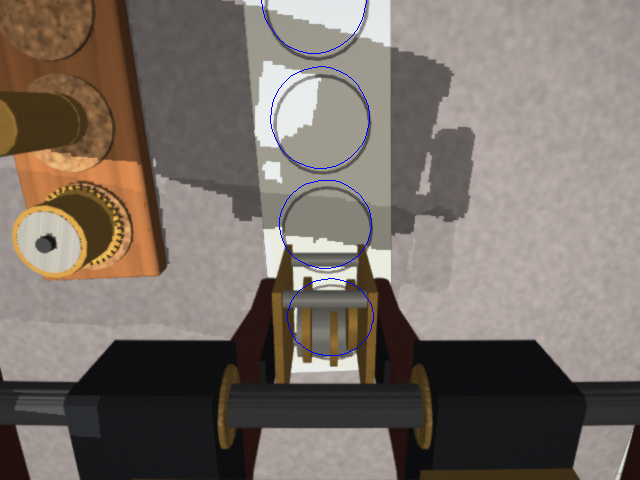

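```bash
python3 - <<'E'
from h import *
m=camera_model("wrist");o=get_obs();Q=R.from_rotvec(o["orientation"])
for dz in(-3,0,3):
    print(dz,proj(m,Q.apply([(s*17,y,24+dz) for s in(-1,1) for y in(-19,31)])+o["ee_pos"]).round(0).tolist())
E
```

```text
-3 [[270.0, 295.0], [284.0, 246.0], [375.0, 295.0], [362.0, 246.0]]
0 [[269.0, 286.0], [284.0, 239.0], [376.0, 286.0], [362.0, 239.0]]
3 [[269.0, 277.0], [283.0, 232.0], [376.0, 277.0], [363.0, 232.0]]
```

Call:
{"op": "arm_command", "data": {"targets": [[1.8,15,-2.1,0],[0,25,0,0],[0,25,0,0],[0,18,0,0],[0,10,0,0],[0,7,0,0],[0,3,0,0],[0,0,0,0],[0,0,0,0],[0,0,0,0]]}}

```text
t: 7.95
ee_pos: [657.8, -73.5, 67.9]
orientation: [-1.571, -0.054, 0.051]
ft_force: [0.5, 0.4, -2.6]
width: 33.9
```

```bash
python3 - <<'E'
from h import *
im=get_image("scene");go(656,-72.8,58.7);print(get_obs()["ft_force"].round(1))
cv2.imwrite("pics/s1.png",cv2.resize(im[200:420,180:460],None,fx=2.7,fy=2.7))
E
```

```text
tcp [657.7 -73.5  67.8] toolx yaw 0.067 q6 -0.2 t 8.0 w 33.7
shift [-1.7  9.1  0.8] turn(+tool y) None
[-0.6 -0.7 -1.6]
```

View pics/s1.png

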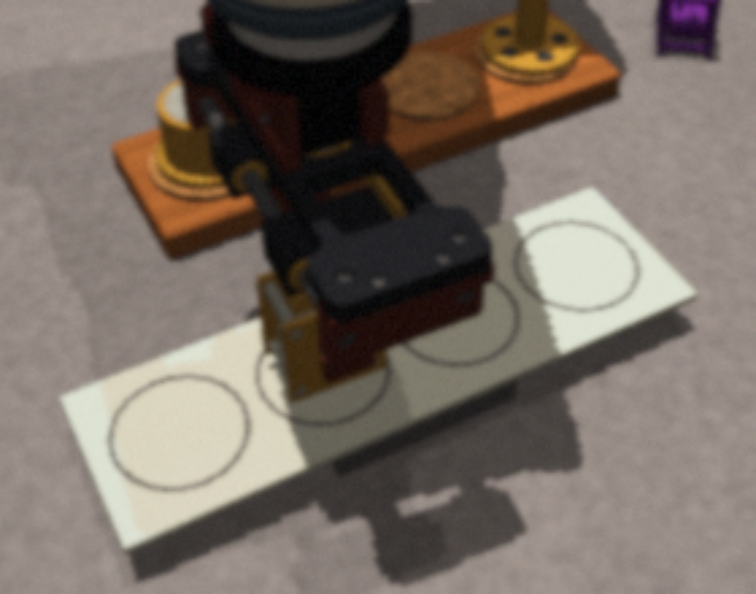

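The movement is above the right circle, the second from the robot's right, and 9 mm up.

Call:
{"op": "arm_command", "data": {"targets": [[-1,4,0.6,0],[0,3,0,0],[0,2,0,0],[0,0,0,0],[0,0,0,0],[0,0,0,0]]}}

```text
t: 8.5
ee_pos: [655.8, -72.8, 57.7]
orientation: [-1.57, -0.052, 0.053]
ft_force: [0.3, -0.2, 0.5]
width: 33.9
```

Call:
{"op": "arm_command", "data": {"targets": [[0,0,0,0],[0,0,0,0],[0,0,0,0],[0,0,0,0],[0,0,0,0],[0,0,0,0],[0,-8,0,0],[0,-20,0,0],[0,-30,0,0],[0,-35,0,0],[0,-35,0,0],[0,-35,0,0],[0,-20,0,0]], "gripper": 100}}

```text
t: 9.58
ee_pos: [657.3, -73.0, 245.8]
orientation: [-1.571, -0.057, 0.048]
ft_force: [0.7, -0.0, 0.1]
width: 87.8
```

```bash
python3 - <<'E'
from h import *
go(476.9,-13,240,.117);print(get_obs()["ft_force"].round(1))
im=get_image("wrist");m=camera_model("wrist")
for s in (108,36,-36,-108):
    c=np.array([652,-37,27])+s*np.array([-np.sin(.117),np.cos(.117),0])
    q=[c+[32*np.cos(a),32*np.sin(a),0] for a in np.linspace(0,6.28,40)]
    cv2.polylines(im,[proj(m,q).round().astype(int)],True,(255,0,0),1)
cv2.imwrite("pics/w4.png",im)
E
```

```text
tcp [657.3 -73.  245.8] toolx yaw 0.067 q6 -0.2 t 9.58 w 87.8
shift [-176.     4.8   72. ] turn(+tool y) -0.05
[ 0.7 -0.   0.1]
```

View pics/w4.png

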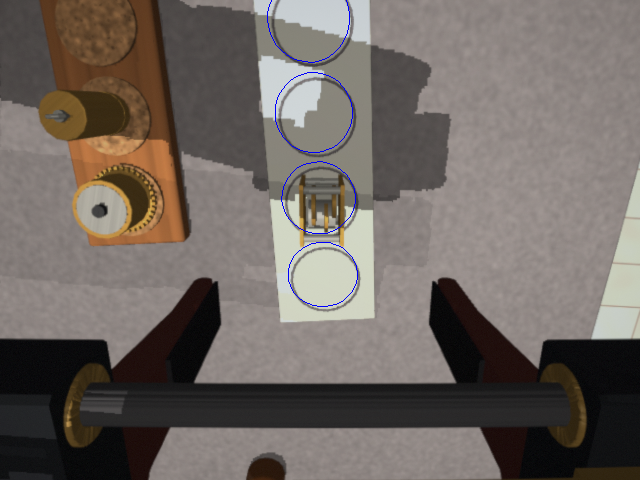

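The movement stands upright on the second circle from the robot's right, at (322,205), and the tray is level. Next is the weight.

Call:
{"op": "arm_command", "data": {"targets": [[-10,0,5,-0.05],[-22,0,10,0],[-32,0,15,0],[-35,0,16,0],[-33,0,15,0],[-24,0,11,0],[-16,0,8,0],[0,0,0,0],[0,0,0,0],[0,0,0,0]]}}

```text
t: 10.47
ee_pos: [477.2, -13.2, 241.3]
orientation: [-1.569, -0.093, 0.09]
ft_force: [-0.4, 0.5, -0.5]
width: 87.7
```

```bash
python3 - <<'E'
from h import *
go(476.9,-13,240,.117)
im=get_image("wrist");m=camera_model("wrist")
for n in["weight","wheel","barrel"]:
    print(n,[(np.round(d["at"],1).tolist(),round(d["conf"],2),atz(m,d["at"],24).round(1)[:2]) for d in tip_of("wrist",n)[:2]])
def circ(x,y,z,r,col):
    q=[np.array([x+r*np.cos(a),y+r*np.sin(a),z]) for a in np.linspace(0,6.28,50)]
    cv2.polylines(im,[(proj(m,q)*8).round().astype(int)],True,col,1,cv2.LINE_8,3)
for s,z,r in((-36,94,17),(-36,24,17),(-108,64,24),(-108,24,29),(108,29,31),(108,74,10)):
    c=np.array([473.2,22.5])+s*np.array([-np.sin(.117),np.cos(.117)]);circ(*c,z,r,(255,0,0) if z>30 else (0,255,0))
cv2.imwrite("pics/w5.png",cv2.resize(im[0:400,150:500],None,fx=1.5,fy=1.5,interpolation=cv2.INTER_CUBIC))
E
```

```text
tcp [477.2 -13.2 241.3] toolx yaw 0.117 q6 -0.17 t 10.47 w 87.7
shift [-0.3  1.3  0.2] turn(+tool y) 0.0
weight [([325.4, 196.7], 0.6, array([478.8,  -9.7]))]
wheel [([320.8, 18.2], 0.92, array([458.8, 129.5]))]
barrel [([321.8, 273.0], 0.8, array([483.8, -80.2]))]
```

View pics/w5.png

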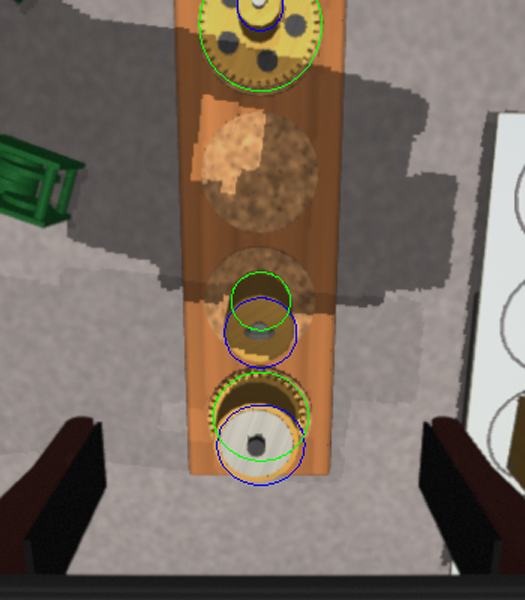

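The weight's top is where predicted, at crop (260,331), directly under the TCP. The barrel (257,446) and wheel (260,20) also fit the model within about 1 mm.

Call:
{"op": "arm_command", "data": {"targets": [[0,20,0,0],[0,30,0,0],[0,32,0,0],[0,32,0,0],[0,26,0,0],[0,18,0,0],[0,11,0,0],[0,5,0,0],[0,0,0,0],[0,0,0,0],[0,0,0,0],[0,0,0,0]]}}

```text
t: 11.67
ee_pos: [476.8, -13.0, 67.8]
orientation: [-1.569, -0.094, 0.09]
ft_force: [0.6, 0.0, -0.5]
width: 87.7
```

Call:
{"op": "arm_command", "data": {"targets": [[0,0,0,0],[0,0,0,0],[0,0,0,0],[0,0,0,0],[0,0,0,0],[0,0,0,0],[0,0,0,0],[0,0,0,0],[0,0,0,0],[0,0,0,0]], "gripper": 0}}

```text
t: 12.5
ee_pos: [476.0, -12.9, 66.7]
orientation: [-1.569, -0.092, 0.092]
ft_force: [-0.4, 0.2, 0.6]
width: 33.7
```

```bash
python3 - <<'E'
from h import *
go(649,-3.5,180)
E
```

```text
tcp [476.  -12.9  66.7] toolx yaw 0.117 q6 -0.17 t 12.5 w 33.7
shift [ 172.9 -113.3  -10.8] turn(+tool y) None
```

Call:
{"op": "arm_command", "data": {"targets": [[0,-10,0,0],[0,-20,0,0],[0,-25,0,0],[0,-25,0,0],[0,-20,0,0],[0,-10,0,0],[8,-3,0,0],[15,0,-1,0],[22,0,-1,0],[26,0,-2,0],[26,0,-2,0],[26,0,-2,0],[22,0,-1,0],[15,0,-1,0],[9,0,-1,0],[4,0,0,0],[0,0,0,0],[0,0,0,0],[0,0,0,0]]}}

```text
t: 14.08
ee_pos: [647.9, -3.7, 179.3]
orientation: [-1.569, -0.091, 0.093]
ft_force: [-0.6, -0.2, -2.4]
width: 33.8
```

```bash
python3 - <<'E'
from h import *
go(648.8,-3.3,74)
im=get_image("wrist");m=camera_model("wrist");o=get_obs();Q=R.from_rotvec(o["orientation"])
def circ(P,r,col,z=None):
    q=[np.array(P)+[r*np.cos(a),r*np.sin(a),0] for a in np.linspace(0,6.28,50)]
    cv2.polylines(im,[(proj(m,q)*8).round().astype(int)],True,col,1,cv2.LINE_8,3)
for s in(108,36,-36): circ(np.append(np.array([653,-39])+s*np.array([-np.sin(.117),np.cos(.117)]),27),32,(255,0,0))
circ(o["ee_pos"]+[0,0,27],17,(0,255,0));circ(o["ee_pos"]-[0,0,43],17,(0,255,0))
cv2.imwrite("pics/w6.png",im)
E
```

```text
tcp [647.9  -3.7 179.3] toolx yaw 0.117 q6 -0.14 t 14.08 w 33.8
shift [  1.  105.3   0.3] turn(+tool y) None
```

View pics/w6.png

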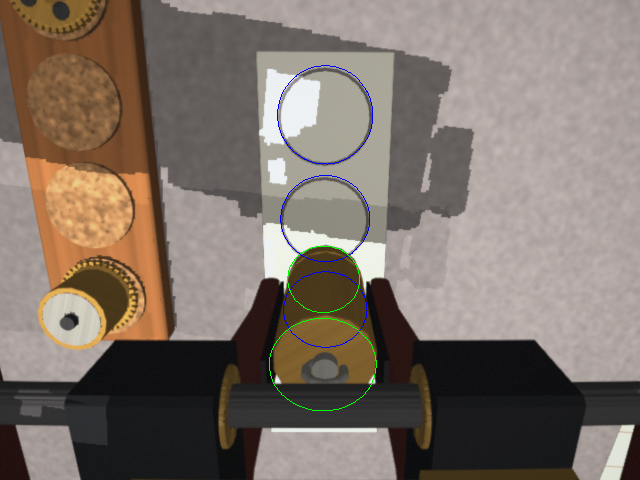

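The circles match the model almost exactly at (325,115) and (325,219), and the weight sits centred in the grip. I'll lower it.

Call:
{"op": "arm_command", "data": {"targets": [[1,12,0,0],[0,22,0,0],[0,24,0,0],[0,20,0,0],[0,14,0,0],[0,8,0,0],[0,4,0,0],[0,2,0,0],[0,1,0,0],[0,1,0,0],[0,0,0,0],[0,0,0,0],[0,0,0,0]]}}

```text
t: 15.22
ee_pos: [650.4, -3.6, 72.3]
orientation: [-1.569, -0.093, 0.091]
ft_force: [0.1, -0.0, -1.8]
width: 33.5
```

Call:
{"op": "arm_command", "data": {"targets": [[-1.3,1,0,0],[0,1,0,0],[0,0.7,0,0],[0,0,0,0],[0,0,0,0]]}}

```text
t: 15.63
ee_pos: [648.7, -3.7, 69.7]
orientation: [-1.569, -0.092, 0.092]
ft_force: [-2.6, -0.4, 6.9]
width: 33.6
```

Call:
{"op": "arm_command", "data": {"targets": [[0,0,0,0],[0,0,0,0],[0,0,0,0],[0,0,0,0],[0,0,0,0],[0,0,0,0],[0,-8,0,0],[0,-20,0,0],[0,-30,0,0],[0,-35,0,0],[0,-35,0,0],[0,-35,0,0],[0,-10,0,0],[0,0,0,0],[0,0,0,0]], "gripper": 100}}

```text
t: 16.88
ee_pos: [648.6, -3.7, 242.2]
orientation: [-1.569, -0.092, 0.091]
ft_force: [0.3, 0.6, -0.6]
width: 87.7
```

```bash
python3 - <<'E'
from h import *
go(460,129.5,200,.117)
E
```

```text
tcp [648.6  -3.7 242.2] toolx yaw 0.117 q6 -0.14 t 16.88 w 87.7
shift [-171.7   42.   154.4] turn(+tool y) 0.0
```

Call:
{"op": "arm_command", "data": {"targets": [[-9,0,8,0],[-20,0,18,0],[-28,0,25,0],[-30,3,27,0],[-30,6,27,0],[-26,10,24,0],[-18,12,16,0],[-10,8,9,0],[0,3,0,0],[0,0,0,0],[0,0,0,0],[0,0,0,0]]}}

```text
t: 17.88
ee_pos: [462.4, 128.8, 200.2]
orientation: [-1.569, -0.092, 0.09]
ft_force: [0.3, -1.7, -0.9]
width: 87.8
```

```bash
python3 - <<'E'
from h import *
go(460,129.5,56,.117)
im=get_image("wrist");m=camera_model("wrist");o=get_obs()
for n in["wheel"]:
    print(n,[(np.round(d["at"],1).tolist(),round(d["conf"],2),atz(m,d["at"],24).round(1)[:2]) for d in tip_of("wrist",n)[:2]])
def circ(P,r,col):
    q=[np.array(P)+[r*np.cos(a),r*np.sin(a),0] for a in np.linspace(0,6.28,50)]
    cv2.polylines(im,[(proj(m,q)*8).round().astype(int)],True,col,1,cv2.LINE_8,3)
circ([460.5,129.5,29],31,(0,255,0));circ([460.5,129.5,74],10,(255,0,0));circ([460.5,129.5,81],3,(255,0,0))
cv2.imwrite("pics/w7.png",im)
T=get_image("top");cv2.imwrite("pics/t7.png",cv2.resize(T[100:300,230:460],None,fx=3,fy=3))
E
```

```text
tcp [462.4 128.8 200.2] toolx yaw 0.116 q6 0.13 t 17.88 w 87.8
shift [ -2.4 144.2   0.9] turn(+tool y) -0.001
wheel [([320.9, 209.3], 0.57, array([460.2, 130.7]))]
```

View pics/w7.png

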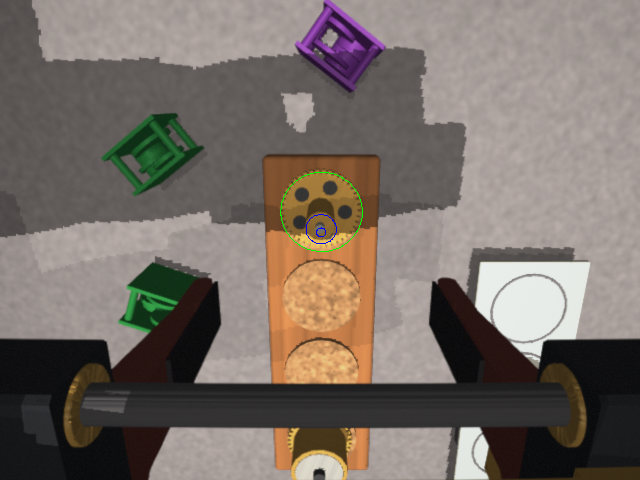

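The wheel fits the model exactly, with the rim centre at (321,210) and the hub top at (321,231).

Call:
{"op": "arm_command", "data": {"targets": [[-1.8,16,0.8,0],[0,26,0,0],[0,30,0,0],[0,28,0,0],[0,20,0,0],[0,13,0,0],[0,8,0,0],[0,4,0,0],[0,0,0,0],[0,0,0,0],[0,0,0,0],[0,0,0,0]]}}

```text
t: 19.03
ee_pos: [459.7, 130.0, 55.9]
orientation: [-1.569, -0.093, 0.09]
ft_force: [0.8, -0.0, 0.8]
width: 88.0
```

Call:
{"op": "arm_command", "data": {"targets": [[0,0,0,0],[0,0,0,0],[0,0,0,0],[0,0,0,0],[0,0,0,0],[0,0,0,0],[0,0,0,0],[0,0,0,0],[0,0,0,0],[0,0,0,0],[0,0,0,0],[0,0,0,0]], "gripper": 0}}

```text
t: 20.03
ee_pos: [459.0, 129.9, 54.9]
orientation: [-1.569, -0.092, 0.092]
ft_force: [0.3, 0.2, -0.7]
width: 19.5
```

```bash
python3 - <<'E'
from h import *
c=np.array([653,-39])-108*np.array([-np.sin(.117),np.cos(.117)]);print(c)
go(*c,170)
E
```

```text
[ 665.60719069 -146.26163686]
tcp [459.  129.9  54.9] toolx yaw 0.117 q6 0.13 t 20.03 w 19.5
shift [ 172.9 -115.1 -298.3] turn(+tool y) None
```

View pics/t7.png

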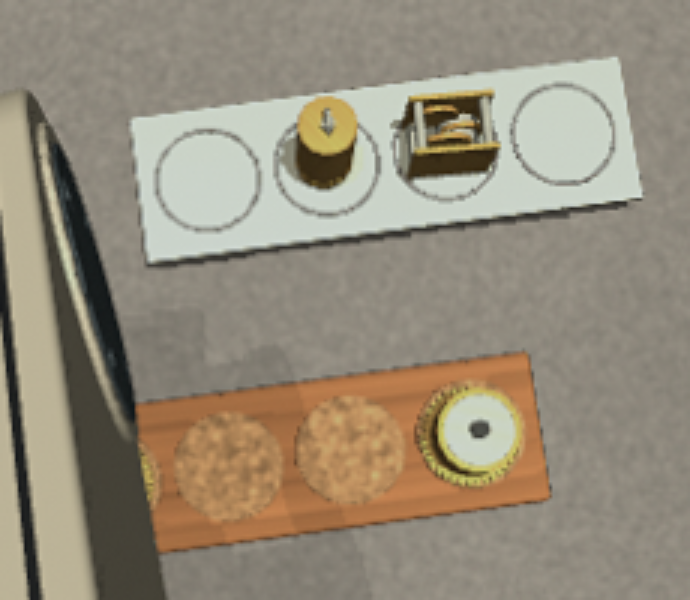

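Top view: the weight and movement are upright and centred on the middle circles at (327,167) and (446,148), and the rack is level. I'll carry the wheel over high.

Call:
{"op": "arm_command", "data": {"targets": [[0,-10,0,0],[0,-20,0,0],[0,-30,0,0],[0,-30,0,0],[0,-22,0,0],[4,-12,-7,0],[9,-4,-16,0],[15,0,-26,0],[18,0,-31,0],[18,0,-31,0],[18,0,-31,0],[18,0,-31,0],[18,0,-31,0],[18,0,-31,0],[15,0,-25,0],[11,0,-19,0],[7,0,-12,0],[3,0,-6,0],[0,0,0,0],[0,0,0,0]]}}

```text
t: 21.7
ee_pos: [663.8, -144.6, 182.9]
orientation: [-1.568, -0.091, 0.092]
ft_force: [-0.6, 0.5, -2.0]
width: 19.6
```

Call:
{"op": "arm_command", "data": {"targets": [[0,0,0,0],[0,0,0,0]]}}

```text
t: 21.87
ee_pos: [663.9, -144.0, 183.1]
orientation: [-1.568, -0.092, 0.093]
ft_force: [-0.8, -0.2, -1.9]
width: 19.2
```

```bash
python3 - <<'E'
from h import *
go(665.6,-146.3,66)
im=get_image("wrist");m=camera_model("wrist");o=get_obs();
def circ(P,r,col):
    q=[np.array(P)+[r*np.cos(a),r*np.sin(a),0] for a in np.linspace(0,6.28,50)]
    cv2.polylines(im,[(proj(m,q)*8).round().astype(int)],True,col,1,cv2.LINE_8,3)
for s in(108,36,-36,-108): circ(np.append(np.array([653,-39])+s*np.array([-np.sin(.117),np.cos(.117)]),27),32,(255,0,0))
circ(o["ee_pos"]+[0,0,-31],31,(0,255,0))
cv2.imwrite("pics/w8.png",im)
E
```

```text
tcp [ 663.9 -144.   183.1] toolx yaw 0.118 q6 -0.35 t 21.87 w 19.2
shift [  1.4 117.1  -2.5] turn(+tool y) None
```

View pics/w8.png

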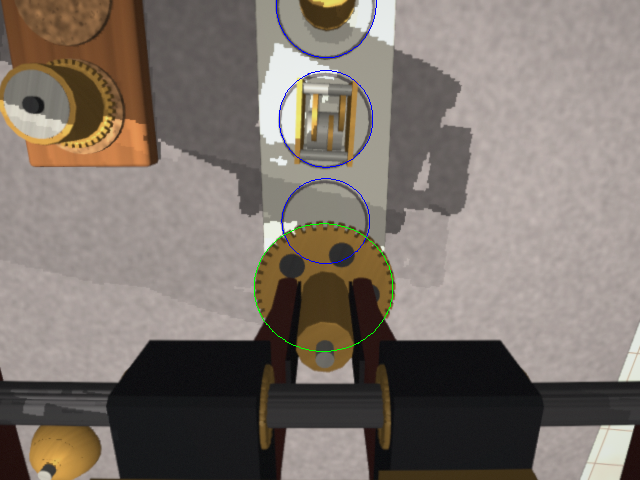

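The wheel is centred in the grip, at (325,287), and the target circle (326,221) matches the model.

Call:
{"op": "arm_command", "data": {"targets": [[1.4,14,-2.4,0],[0,24,0,0],[0,26,0,0],[0,22,0,0],[0,14,0,0],[0,9,0,0],[0,6,0,0],[0,3,0,0],[0,2,0,0],[0,0,0,0],[0,0,0,0],[0,0,0,0],[0,0,0,0]]}}

```text
t: 23.0
ee_pos: [666.7, -147.4, 63.8]
orientation: [-1.569, -0.093, 0.091]
ft_force: [0.3, -0.2, -1.6]
width: 19.6
```

Call:
{"op": "arm_command", "data": {"targets": [[-1,1.5,1,0],[0,1.5,0,0],[0,1,0,0],[0,0.6,0,0],[0,0,0,0],[0,0,0,0],[0,0,0,0]]}}

```text
t: 23.58
ee_pos: [665.2, -146.4, 58.3]
orientation: [-1.569, -0.092, 0.092]
ft_force: [0.6, -0.1, -1.0]
width: 19.6
```

Call:
{"op": "arm_command", "data": {"targets": [[0,0.4,0,0],[0,0,0,0],[0,0,0,0]]}}

```text
t: 23.83
ee_pos: [665.2, -146.4, 58.0]
orientation: [-1.569, -0.092, 0.092]
ft_force: [0.7, 0.3, -1.0]
width: 19.8
```

Call:
{"op": "arm_command", "data": {"targets": [[0,0,0,0],[0,0,0,0],[0,0,0,0],[0,0,0,0],[0,0,0,0],[0,0,0,0],[0,0,0,0],[0,-8,0,0],[0,-20,0,0],[0,-30,0,0],[0,-35,0,0],[0,-35,0,0],[0,-15,0,0],[0,0,0,0],[0,0,0,0]], "gripper": 100}}

```text
t: 25.08
ee_pos: [665.5, -146.5, 202.3]
orientation: [-1.57, -0.094, 0.09]
ft_force: [-0.0, 0.2, -0.3]
width: 87.8
```

```bash
python3 - <<'E'
from h import *
go(485.2,-85,200,.117)
E
```

```text
tcp [ 665.5 -146.5  202.3] toolx yaw 0.117 q6 -0.35 t 25.08 w 87.8
shift [-171.9    1.8   82.1] turn(+tool y) -0.0
```

Call:
{"op": "arm_command", "data": {"targets": [[-9,0,4,0],[-20,0,10,0],[-28,0,13,0],[-32,0,15,0],[-32,0,15,0],[-26,0,13,0],[-16,0,8,0],[-9,2,4,0],[0,0,0,0],[0,0,0,0],[0,0,0,0],[0,0,0,0]]}}

```text
t: 26.08
ee_pos: [485.8, -85.4, 198.8]
orientation: [-1.569, -0.092, 0.091]
ft_force: [0.7, -0.7, 0.7]
width: 87.9
```

```bash
python3 - <<'E'
from h import *
go(485.2,-85,54,.117)
im=get_image("wrist");m=camera_model("wrist")
print([(np.round(d["at"],1).tolist(),round(d["conf"],2),atz(m,d["at"],24).round(1)[:2]) for d in tip_of("wrist","barrel")[:2]])
def circ(P,r,col):
    q=[np.array(P)+[r*np.cos(a),r*np.sin(a),0] for a in np.linspace(0,6.28,50)]
    cv2.polylines(im,[(proj(m,q)*8).round().astype(int)],True,col,1,cv2.LINE_8,3)
circ([485.2,-85,29],29,(0,255,0));circ([485.2,-85,64],24,(255,0,0));circ([485.2,-85,70],5,(255,0,0))
cv2.imwrite("pics/w9.png",im)
T=get_image("top");cv2.imwrite("pics/t9.png",cv2.resize(T[100:300,230:460],None,fx=3,fy=3))
E
```

```text
tcp [485.8 -85.4 198.8] toolx yaw 0.117 q6 -0.31 t 26.08 w 87.9
shift [ -0.7 144.8   0.5] turn(+tool y) -0.0
[([320.8, 205.3], 0.73, array([483. , -80.1]))]
```

View pics/w9.png

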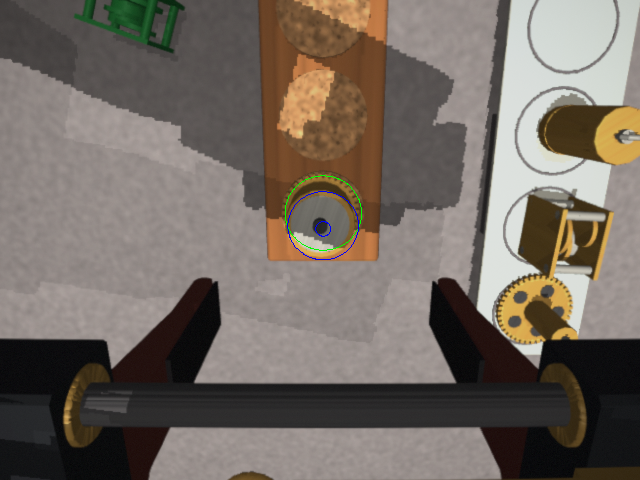

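The barrel stub at (320,226) is about 1 mm off the model in -x and 1.5 mm in +y. The tray at right, carrying the wheel, movement and weight, is level.

Call:
{"op": "arm_command", "data": {"targets": [[-1.4,16,1.9,0],[0,26,0,0],[0,30,0,0],[0,28,0,0],[0,20,0,0],[0,14,0,0],[0,9,0,0],[0,5,0,0],[0,0,0,0],[0,0,0,0],[0,0,0,0],[0,0,0,0]]}}

```text
t: 27.23
ee_pos: [483.8, -83.4, 51.9]
orientation: [-1.569, -0.093, 0.091]
ft_force: [-0.6, -0.9, -0.1]
width: 88.0
```

Call:
{"op": "arm_command", "data": {"targets": [[0,0,0,0],[0,0,0,0],[0,0,0,0],[0,0,0,0],[0,0,0,0],[0,0,0,0],[0,0,0,0],[0,0,0,0],[0,0,0,0]], "gripper": 0}}

```text
t: 27.98
ee_pos: [483.0, -83.3, 51.0]
orientation: [-1.569, -0.092, 0.092]
ft_force: [-0.7, -0.7, 1.5]
width: 47.2
```

```bash
python3 - <<'E'
from h import *
c=np.array([653,-39])+108*np.array([-np.sin(.117),np.cos(.117)]);print(c)
go(*c,190)
E
```

```text
[640.39280931  68.26163686]
tcp [483.  -83.3  51. ] toolx yaw 0.117 q6 -0.31 t 27.98 w 47.2
shift [ 173.9 -139.   132.2] turn(+tool y) None
```

Call:
{"op": "arm_command", "data": {"targets": [[0,-10,0,0],[0,-20,0,0],[0,-30,0,0],[0,-32,0,0],[0,-26,0,0],[5,-14,4,0],[12,-7,9,0],[20,0,15,0],[24,0,18,0],[26,0,20,0],[26,0,20,0],[24,0,18,0],[17,0,13,0],[12,0,9,0],[6,0,5,0],[2,0,1,0],[0,0,0,0],[0,0,0,0],[0,0,0,0],[0,0,0,0]]}}

```text
t: 29.65
ee_pos: [640.0, 67.4, 190.1]
orientation: [-1.569, -0.091, 0.091]
ft_force: [0.1, -0.1, -1.5]
width: 47.3
```

```bash
python3 - <<'E'
from h import *
go(640.4,68.3,60)
im=get_image("wrist");m=camera_model("wrist");o=get_obs();
def circ(P,r,col):
    q=[np.array(P)+[r*np.cos(a),r*np.sin(a),0] for a in np.linspace(0,6.28,50)]
    cv2.polylines(im,[(proj(m,q)*8).round().astype(int)],True,col,1,cv2.LINE_8,3)
for s in(108,36): circ(np.append(np.array([653,-39])+s*np.array([-np.sin(.117),np.cos(.117)]),27),32,(255,0,0))
circ(o["ee_pos"]+[0,0,-22],29,(0,255,0));circ(o["ee_pos"]+[0,0,13],24,(0,255,0))
cv2.imwrite("pics/w10.png",im)
E
```

```text
tcp [640.   67.4 190.1] toolx yaw 0.116 q6 -0.03 t 29.65 w 47.3
shift [  0.6 130.1   0.9] turn(+tool y) None
```

View pics/w10.png

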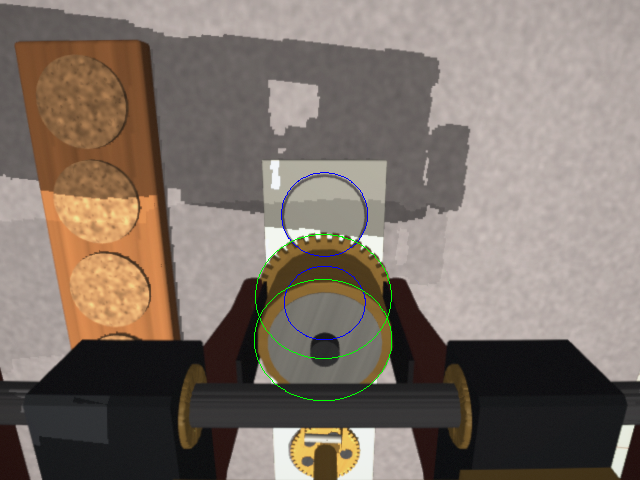

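The barrel is centred in the grip, with its rim at (324,296), and the target circle (324,215) matches the model.

Call:
{"op": "arm_command", "data": {"targets": [[0.6,16,0.9,0],[0,26,0,0],[0,28,0,0],[0,24,0,0],[0,15,0,0],[0,10,0,0],[0,6,0,0],[0,4,0,0],[0,2,0,0],[0,0,0,0],[0,0,0,0],[0,0,0,0],[0,0,0,0]]}}

```text
t: 30.78
ee_pos: [641.5, 69.1, 59.7]
orientation: [-1.569, -0.093, 0.091]
ft_force: [-0.2, 0.9, -2.9]
width: 47.6
```

Call:
{"op": "arm_command", "data": {"targets": [[-1,1.5,-0.7,0],[0,1.5,0,0],[0,1,0,0],[0,0.8,0,0],[0,0,0,0],[0,0,0,0],[0,0,0,0]]}}

```text
t: 31.37
ee_pos: [640.1, 68.3, 54.1]
orientation: [-1.569, -0.092, 0.092]
ft_force: [-0.7, 0.6, -0.9]
width: 47.3
```

Call:
{"op": "arm_command", "data": {"targets": [[0,0.3,0,0],[0,0,0,0],[0,0,0,0]]}}

```text
t: 31.62
ee_pos: [640.1, 68.3, 54.0]
orientation: [-1.569, -0.092, 0.092]
ft_force: [-0.4, -0.6, -0.1]
width: 47.6
```

Call:
{"op": "arm_command", "data": {"targets": [[0,0,0,0],[0,0,0,0],[0,0,0,0],[0,0,0,0],[0,0,0,0],[0,0,0,0],[0,-8,0,0],[0,-20,0,0],[0,-30,0,0],[0,-35,0,0],[0,-35,0,0],[0,-30,0,0],[0,-10,20,0],[0,0,35,0],[0,0,35,0],[0,0,35,0],[0,0,35,0],[0,0,20,0],[0,0,0,0],[0,0,0,0]], "gripper": 100}}

```text
t: 33.28
ee_pos: [618.7, 247.9, 222.2]
orientation: [-1.569, -0.094, 0.094]
ft_force: [-0.2, -0.5, -1.0]
width: 87.9
```

```bash
python3 - <<'E'
from h import *
go(640,250,220)
T=get_image("top");S=get_image("scene")
cv2.imwrite("pics/f.png",np.vstack([cv2.resize(T[100:220,250:460],(525,300)),cv2.resize(S[240:410,190:450],(459,300))[:, :459] if 0 else cv2.resize(S[240:410,190:450],(525,300))]))
E
```

```text
tcp [618.7 247.9 222.2] toolx yaw 0.119 q6 0.24 t 33.28 w 87.9
shift [21.4  2.2 -0.5] turn(+tool y) None
```

I've hit the picture limit, so I'll check numerically by comparing silhouettes with the projected models in both fixed cameras.

```bash
python3 - <<'E'
from h import *
ex={"wheel":(-108,[(31,0),(31,5),(10,50)]),"movement":(-36,None),"weight":(36,[(17,0),(17,70)]),"barrel":(108,[(29,0),(29,5),(24,40)])}
for cam in("top","scene"):
    get_image(cam);m=camera_model(cam)
    for n,(s,prof) in ex.items():
        c=np.array([653,-39])+s*np.array([-np.sin(.117),np.cos(.117)])
        a=np.linspace(0,6.28,40)
        P=[[c[0]+r*np.cos(t),c[1]+r*np.sin(t),27+h] for r,h in prof for t in a] if prof else \
          [[c[0]+x*np.cos(.067)-y*np.sin(.067),c[1]+x*np.sin(.067)+y*np.cos(.067),27+h] for x in(-17,17) for y in(-24,24) for h in(0,50)]
        p=proj(m,P);b=np.r_[p.min(0),p.max(0)];best=[]
        for d in silhouettes(cam,n)[:4]:
            ys,xs=np.nonzero(d["pixels"]);q=np.r_[xs.min(),ys.min(),xs.max(),ys.max()];best.append((abs(q-b).sum(),q,d["conf"]))
        if best:
            e=min(best,key=lambda t:t[0]);print(cam,n,"model",b.round(),"seen",e[1],round(e[2],2))
        else: print(cam,n,"none")
E
```

```text
top wheel model [399. 126. 434. 160.] seen [401 127 433 159] 0.8
top movement model [363. 129. 396. 159.] seen [363 130 395 159] 0.92
top weight model [328. 131. 349. 163.] seen [328 132 348 162] 0.59
top barrel model [281. 139. 314. 175.] seen [281 140 314 174] 0.7
scene wheel model [221. 326. 273. 382.] seen [223 326 273 378] 0.57
scene movement model [275. 295. 323. 354.] seen [275 295 323 351] 0.86
scene weight model [336. 269. 364. 326.] seen [337 270 366 325] 0.75
scene barrel model [373. 264. 416. 313.] seen [373 266 415 313] 0.89
```

All four outlines fit the upright, centred models within about 1–2 px, up to 4 px on the wheel's lower edge in the scene view. I'm handing the job in.

```bash
python3 -c "
from workcell import *
print(close_job())"
```

```text
the job is handed in; nothing more can be done
None
```

All four parts are on the white rack in reverse order, and the job was handed in at about 34 s of the 112 s limit. I loaded the middle places first (movement, then weight), then the right end (wheel) and the left end (barrel). Left to right on the white rack they now stand barrel, weight, movement, wheel.

**Last checks:** Seen silhouettes matched the upright, centred models within about 1–2 px in both fixed cameras. The largest gap was 4 px, on the lower edge of the wheel. The white rack's circles were where expected just before the last part went down. Wrist force readings stayed below about 7 N, and the gripper was clear of everything at hand-in.

**Not fully agreed or not done:**
- **Camera disagreement:** In the first far view, the wrist camera and the top camera differed by about 4 mm in y. Close-up wrist views resolved it.
- **Final picture:** I couldn't view it because the viewer's picture limit was reached, so the last check was numerical only.

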